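# Release the guarded clamp through the guard windows

## Task

The throttle-body casting is held down in the clamping fixture, whose two levers sit beneath the two windows of the flat guard plate. Reaching down through the windows with the fingertips, first press the ball-ended lock lever all the way down, then press the paddle-ended release lever all the way down so that the clamp bar lifts; leave both levers down and come away. Do not touch the guard or anything else of the fixture, and leave the things lying around it where they are: nothing is to be picked up.

Things in the scene. Friction and masses are not known exactly. Their poses are not given: they have to be found in the camera images.
- fixture: Fixed clamping fixture. Origin: on the bench, midway below the two windows; x away from the robot (yaw up to 0.4 rad either way), y left, z up. Guard: level grey sheet 4 mm thick, top face 150 mm above the bench, x -65 to 120, y -150 to 150 mm, on corner posts with fence bars; the highest part. Behind it, x 120 to 250 mm, the bed with casting and clamp bar, under 120 mm high.
- window_left (a point): Centre of the guard window on the fixture's +y side (local x 0, y +70 mm), at the height of the guard's top face; axes as the fixture's. The rectangular window is 76 mm along x by 84 mm along y.
- window_right (a point): Centre of the guard window on the fixture's -y side (local x 0, y -70 mm), at the height of the guard's top face; axes as the fixture's. The rectangular window is 76 mm along x by 84 mm along y.
- ball_top (a point): Top of the black ball, 26 mm in diameter, on the free end of the lock lever; moves with the lever. It lies under the centre of one of the two windows (either one), 18 mm below the guard's top face when up and 40 mm below when fully down.
- paddle_top (a point): Centre of the upper face of the flat steel paddle (36 mm along the lever, 42 mm across, 6 mm thick) on the free end of the release lever; moves with the lever. It lies under the centre of the other window, 20 mm below the guard's top face when up and 42 mm below when fully down.
- lock_lever (a joint): Angle of the lock lever (ball end) in rad: 0 up, 0.25 fully down on its stop; starts between 0 and 0.05. The lever is a steel bar hinged 90 mm behind its free end (towards the fixture's +x) below the guard. It has no spring: it takes about 7 N down on its end, and stays where it is left.
- release_lever (a joint): Angle of the release lever (paddle end) in rad: 0 up, 0.25 fully down on its stop; starts between 0 and 0.05. Built like the lock lever: hinged 90 mm behind its end, about 7 N down on its end, stays where it is left. It lifts the clamp bar.
- clamp_bar (a joint): Height in m by which the dark steel clamp bar behind the guard has lifted: 0.06 times the release lever's angle, 0.015 when that lever is fully down. Not to be touched.
- spray_can: Bystander: white spray can with a red cap, 60 mm in diameter, 156 mm tall, loose, upright on the bench to the fixture's right (-y). Origin: centre of its underside.
- jar: Bystander: glass jar with a steel lid, 56 mm in diameter, 75 mm tall, loose, on the bench to the fixture's right (-y). Origin: centre of its underside.
- screwdriver: Bystander: yellow-handled screwdriver, about 200 mm long, loose, lying on the bench to the fixture's left (+y). Origin: on its axis near the middle, at bench height; x runs to its tip.
- float_bowl: Bystander: small open aluminium bowl, 72 mm across, 40 mm tall, loose, on the bench to the fixture's left (+y). Origin: centre of its underside.

How it is judged:
On the way, in this order (a step that is already met when the one before it is completed fails the run):
1. the ball-ended lock lever has been pressed fully down through its window while the release lever is still up (value of joint lock_lever above 0.22 rad and value of joint release_lever below 0.1 rad and horizontal distance between the grasp point and ball_top below 0.05 m), for 0.1 s.
2. then the paddle-ended release lever has been pressed fully down through its window (value of joint each of release_lever, lock_lever above 0.22 rad and horizontal distance between the grasp point and paddle_top below 0.05 m), for 0.1 s.
At the end, for the whole second after the job is handed in: Both levers are down, within 0.03 rad (about 3 mm at the lever's end) of their stops, the clamp bar has lifted by more than 11 mm, and each bystander is within 15 mm of where it started (value of joint each of lock_lever, release_lever above 0.22 rad and value of joint clamp_bar above 0.011 m and distance of each of spray_can, jar, screwdriver, float_bowl from where it was at the start of the episode below 0.015 m); the robot touches nothing.
It fails at once if the robot touches the guard or any other part of the fixture but the levers (more than 0.5 N) (contact force between any of the fingers, the arm and fixture above 0.5 N).
It fails at once if the spray can is moved by 15 mm or more, or lifted (distance of spray_can from where it was at the start of the episode above 0.015 m).
It fails at once if the glass jar is moved by 15 mm or more, or lifted (distance of jar from where it was at the start of the episode above 0.015 m).
It fails at once if the screwdriver is moved by 15 mm or more, or lifted (distance of screwdriver from where it was at the start of the episode above 0.015 m).
It fails at once if the small bowl is moved by 15 mm or more, or lifted (distance of float_bowl from where it was at the start of the episode above 0.015 m).
It also fails if it takes over 45 s, if anything falls off the work surface, if the arm or the gripper's body presses on something with over 40 N, if the wrist force passes 120 N, or if a joint passes its speed limit or range.

## Robot

A 6-joint arm with a two-finger parallel gripper is mounted at the origin on the work surface. World frame = base frame: x ahead of the robot, y to its left, z up, the work surface at z = 0. Lengths are in m, angles in rad, forces in N, time in s.
With the tool pointing down it reaches from about 0.35 to 0.775 m from the base axis. Payload 7.3 kg.
Tool frame: the origin (TCP) lies at the very end of the fingers, on their centre line; the grasp point (between the pads) lies 19 mm behind it; z points along the fingers, y is the line along which they close (so a half turn about z gives the same grasp; the last joint's range is limited). The gripper opens to 92 mm and grips with 3 to 60 N. Pads are 19 mm wide; open, the fingers measure 130 mm over their backs; the gripper's body (75 mm by 190 mm) begins 47 mm behind the grasp point.
Start: joints at [-1.366, 0.342, 1.524, -0, 1.275, -0.146], TCP at [0.18, -0.493, 0.204] pointing down, gripper open.
Joint ranges: [-2.53, 2.53], [-0.77, 2.02], [0.04, 2.7], [-1, 4.14], [0.28, 2.66], [-3.11, 3.11]. Speed limits (rad/s): [2.57, 2.57, 3.14, 3.14, 3.14, 3.14].

## Interface

Orientations are given as [roll, pitch, yaw] about the fixed x, y, z axes, in that order (R = Rz(yaw) Ry(pitch) Rx(roll)).
In Python, from cell import observe, read_camera, get_calibration, hand_in, search_frame gives the robot as it stands.
- The arm moves only by the tool step_arm, never from a script. Its argument "commands" is a list of rows, each an object with "translation": the shift along the tool's x, y, z in mm, a list of three; "roll": the turn about the tool's z in rad. In form: [{"translation": [x, y, z], "roll": roll}, ...]. A call has 1 to 20 rows; each row shifts and turns the commanded pose from where the row before left it, along the tool's axes as they then stand; what a row does not reach is not made up. A row lasts 1/12 s, in which the tool goes at most 41.7 mm and 7.16 degrees, less where a joint would pass 70% of its speed; a pose out of reach is approached as far as the arm can. A call is refused whole if a number of a shift passes 41.7 or a number of a turn 0.125, either way. A call with a gripper value outside its range is refused whole. "fingers" is the opening, from 0 (shut) to 1 (fully open), set as the call begins (left out, the last holds). The fingers move at their own pace and stop on an object; "grip_force" is the grip in N (left out, the last holds). Time passes only in rows, so rows that do not move let the fingers close. It gives the time, the measured TCP pose, the force, the opening and the grip force at its end, in the units of the state.
- observe(): the state, without advancing time (a new reading comes with each control period).
- read_camera(name): name is "scene" or "top" or "wrist"; returns the picture (400x640x3 uint8, red, green, blue); there is no depth.
- get_calibration(name): a dict with "camera_matrix" (3x3 intrinsics, pixels), "dist_coeffs" ([k1, k2, p1, p2, k3] as OpenCV has them; the pictures are not rectified), "world_from_camera" (4x4, takes a point from camera to world coordinates). Camera axes: x right, y up, looking along -z (the intrinsics and any distortion apply to the point x, -y, -z); pixel columns grow to the right and rows downward; lengths in m; the calibration is good to about 2 mm. A picture is of the moment at which its call begins: read the wrist's pose just before it. get_calibration takes no time and is no camera call; for the wrist camera it gives the pose at the moment of the call.
- hand_in(): hands the job in; it is judged then, once.
Trained networks look in the newest picture that a camera, given by its name, has taken for a name from the list of things; names that differ only in an ending like _2 or _b are one class to them, and where a whole thing is asked for, a point or a joint stands for the part that bears it (a point fixed in the world has none). Each returns a list of dicts, best first, with "confidence" (0 to 1); they miss things now and then, are a little off and sometimes report something else, mostly with a low value. They report only what shows in the picture. A call takes as long as a camera call.
- search_frame(camera, name): "at" ([x, y, z] in m, in world coordinates, good to about 4 mm: the middle of the surface that is visible of it).
The state is a dict: "time": time; "qpos": joint angles; "qvel": joint speeds; "joint_efforts": joint torques, N m; "tool_pos": TCP position; "tool_rot": TCP orientation; "contact_force": force on the tool from outside, world axes, zero at the start; "torque": the same for the moment, N m; "opening": finger opening in m; "grip_force": force on a finger pad.
Only numpy, scipy, OpenCV 4.12 (cv2) and the standard library are available. Lean on these libraries where they do the work, as an engineer would, in place of code of your own. Each camera call takes 0.05 s, during which the arm holds its last target. There are 200 camera calls.

## Working session

There is one attempt and no reset: what is moved stays moved. The work goes in short steps, Python scripts to look and compute and a tool call to move; the robot and the scene stay as the last step left them, time stands still between calls to the robot, and variables do not carry over. Pictures are saved under pics/ and viewed, at most 10 in all, crops included, and the job is handed in when it is done.

Besides the shell and the picture viewer there is one more tool, called as name(argument=value, ...), one argument or row to a line, values as JSON. step_arm: Moves the arm, as the interface text tells. Its arguments: {"type":"object","properties":{"commands":{"type":"array"},"fingers":{"type":"number"},"grip_force":{"type":"number"}},"required":["commands"]}

```bash
mkdir -p pics
python3 - <<'E'
from cell import *
import cv2, numpy as np
s=observe(); print(s['time'],s['tool_pos'],s['tool_rot'],s['opening'])
for c in ['top','scene']:
    im=read_camera(c); cv2.imwrite(f'pics/{c}0.png',im[:,:,::-1])
    for n in ['window_left','window_right','ball_top','paddle_top','fixture','spray_can','jar','screwdriver','float_bowl']:
        print(c,n,[(np.round(d['at'],3).tolist(),round(d['confidence'],2)) for d in search_frame(c,n)[:2]])
E
```

```text
0.0 [ 0.18032974 -0.49258726  0.20313979] [-3.14005492e+00 -2.27069310e-04  3.50766408e-01] 0.09167971714276389
top window_left [([0.571, 0.064, 0.151], 0.56)]
top window_right [([0.568, 0.06, 0.146], 0.81)]
top ball_top []
top paddle_top []
top fixture [([0.569, 0.061, 0.153], 0.9), ([0.503, -0.2, 0.076], 0.44)]
top spray_can [([0.604, -0.151, 0.122], 0.7)]
top jar [([0.501, -0.202, 0.076], 0.84)]
top screwdriver [([0.384, 0.264, 0.022], 0.78), ([0.502, -0.201, 0.076], 0.64)]
top float_bowl [([0.627, 0.293, 0.018], 0.94), ([0.511, 0.122, 0.118], 0.63)]
scene window_left [([0.604, 0.043, 0.084], 0.95)]
scene window_right [([0.613, 0.047, 0.085], 0.93)]
scene ball_top []
scene paddle_top [([0.528, -0.022, 0.126], 0.6)]
scene fixture [([0.608, 0.046, 0.088], 0.7)]
scene spray_can [([0.632, -0.161, 0.119], 0.58)]
scene jar [([0.52, -0.208, 0.07], 0.94)]
scene screwdriver [([0.62, 0.298, 0.023], 0.35)]
scene float_bowl [([0.619, 0.296, 0.022], 0.68)]
```

View pics/top0.png

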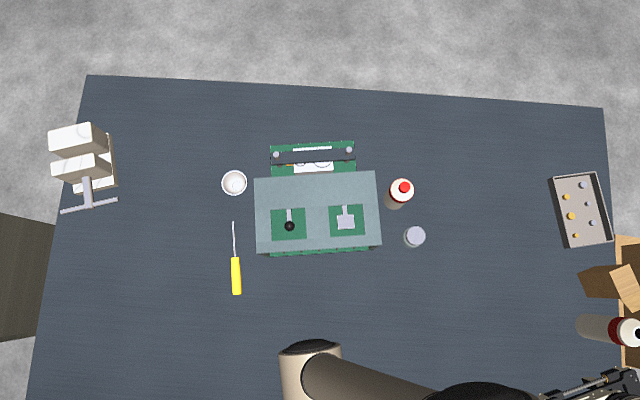

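View pics/scene0.png

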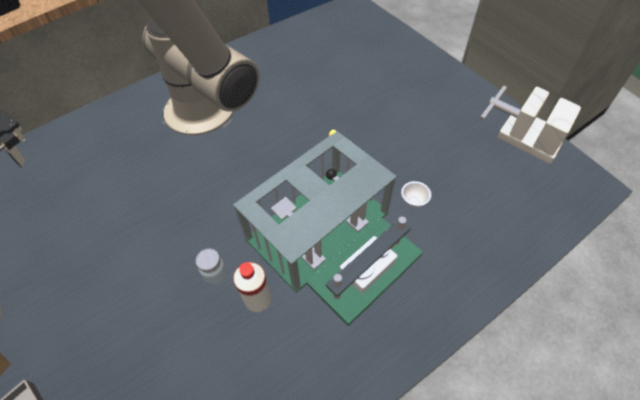

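The top view shows the guard with corners at about (254,178), (375,170), (381,245) and (257,252). The ball is in the left window at about (289,226) and the paddle is in the right window at about (346,219). The scene view agrees. Next I'll fit the fixture pose to the guard outline.

```bash
cat > h.py <<'E'
import cv2, numpy as np
def unproj(cal,px,z):
    K=np.array(cal['camera_matrix'],float);d=np.array(cal['dist_coeffs'],float);T=np.array(cal['world_from_camera'])
    u=cv2.undistortPoints(np.array(px,float).reshape(-1,1,2),K,d).reshape(-1,2)
    r=np.c_[u[:,0],-u[:,1],-np.ones(len(u))]@T[:3,:3].T
    o=T[:3,3]; return o+r*((z-o[2])/r[:,2])[:,None]
def fit(L,W): # world = R L + t  (2D)
    a=L-L.mean(0);b=W-W.mean(0)
    y=np.arctan2((a[:,0]*b[:,1]-a[:,1]*b[:,0]).sum(),(a*b).sum())
    R=np.array([[np.cos(y),-np.sin(y)],[np.sin(y),np.cos(y)]])
    t=W.mean(0)-R@L.mean(0); return y,t,W-(L@R.T+t)
E
python3 - <<'E'
from cell import *; from h import *
cal=get_calibration('top'); im=cv2.imread('pics/top0.png')
print(im[200,322],im[230,280],im[300,300])
crop=im[160:265,235:400]; cv2.imwrite('pics/c.png',cv2.resize(crop,None,fx=4.8,fy=4.8,interpolation=cv2.INTER_CUBIC))
C=unproj(cal,[(254,178),(375,170),(381,245),(257,252)],.15)[:,:2]
L=np.array([(120,150),(120,-150),(-65,-150),(-65,150)])/1e3
print(fit(L,C)); y,t,_=fit(L,C)
print('ball',unproj(cal,[(289,226)],.132),'pad',unproj(cal,[(346,219)],.13))
for s in (1,-1): print(t+.07*s*np.array([-np.sin(y),np.cos(y)]))
E
```

```text
[177 171 152] [110 133  72] [108 100  88]
(np.float64(0.1281949592016366), array([0.51428041, 0.04918198]), array([[-1.51985249e-03, -4.33992762e-04],
       [ 4.70808133e-04, -2.39310919e-06],
       [-5.70624991e-04,  2.21751629e-03],
       [ 1.61966935e-03, -1.78113042e-03]]))
ball [[0.50187685 0.11845414 0.132     ]] pad [[ 0.52880432 -0.02012244  0.13      ]]
[0.50533133 0.11860758]
[ 0.5232295  -0.02024362]
```

View pics/c.png

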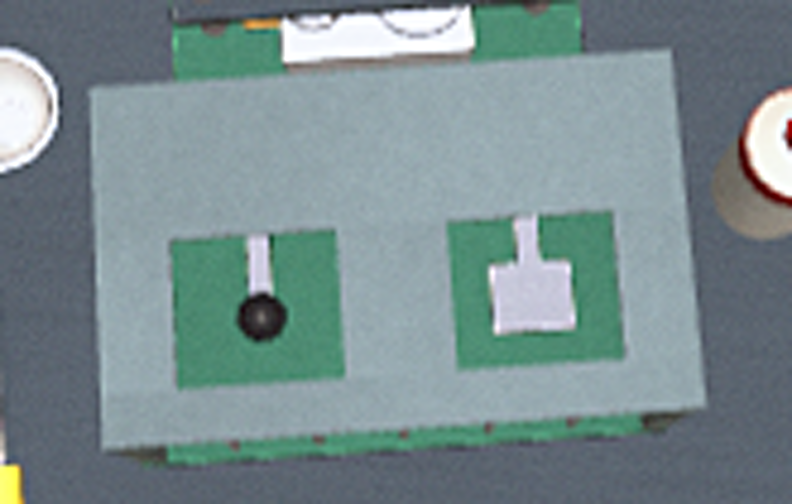

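step_arm(
  commands=[
    {"translation": [0, 0, -30], "roll": 0.112},
    {"translation": [0, 0, -30], "roll": 0.111},
    {"translation": [0, 0, -30], "roll": 0},
    {"translation": [16, -22.6, 0], "roll": 0},
    {"translation": [16, -22.6, 0], "roll": 0},
    {"translation": [16, -22.6, 0], "roll": 0},
    {"translation": [16, -22.6, 0], "roll": 0},
    {"translation": [16, -22.6, 0], "roll": 0},
    {"translation": [16, -22.6, 0], "roll": 0},
    {"translation": [16, -22.6, 0], "roll": 0},
    {"translation": [16, -22.6, 0], "roll": 0},
    {"translation": [16, -22.6, 0], "roll": 0},
    {"translation": [16, -22.6, 0], "roll": 0},
    {"translation": [16, -22.6, 0], "roll": 0},
    {"translation": [0, 0, 0], "roll": 0},
  ],
  fingers=0,
)

```text
time: 2.25
tool_pos: [0.3246, -0.2206, 0.2942]
tool_rot: [-3.141, -0.002, 0.131]
contact_force: [-0.3, 0.3, 0.1]
opening: 0.0009
grip_force: 0.0
```

step_arm(
  commands=[
    {"translation": [18.5, -26.2, 0], "roll": 0},
    {"translation": [18.5, -26.2, 0], "roll": 0},
    {"translation": [18.5, -26.2, 0], "roll": 0},
    {"translation": [18.5, -26.2, 0], "roll": 0},
    {"translation": [18.5, -26.2, 0], "roll": 0},
    {"translation": [18.5, -26.2, 0], "roll": 0},
    {"translation": [18.5, -26.2, 0], "roll": 0},
    {"translation": [18.5, -26.2, 0], "roll": 0},
    {"translation": [18.5, -26.2, 0], "roll": 0},
    {"translation": [18.5, -26.2, 0], "roll": 0},
    {"translation": [18.5, -26.2, 0], "roll": 0},
    {"translation": [18.5, -26.2, 0], "roll": 0},
    {"translation": [0, 0, 0], "roll": 0},
    {"translation": [0, 0, 0], "roll": 0},
  ],
)

```text
time: 3.42
tool_pos: [0.5038, 0.1167, 0.2931]
tool_rot: [3.141, 0.001, 0.13]
contact_force: [0.1, -0.1, 0.4]
opening: 0.0004
grip_force: 0.0
```

Run:
```python
from cell import *; from h import *
s=observe(); cal=get_calibration('wrist'); im=read_camera('wrist')
print(s['time'],s['tool_pos'],s['tool_rot'],np.array(cal['world_from_camera'])[:3].round(3))
cv2.imwrite('pics/w1.png',im[:,:,::-1])
for n in ['window_left','window_right','ball_top','paddle_top']:
    print(n,[(np.round(d['at'],4).tolist(),round(d['confidence'],2)) for d in search_frame('wrist',n)[:2]])
```

```text
3.4167 [0.50381615 0.11671625 0.29311355] [3.14119298e+00 1.09966814e-03 1.30169367e-01] [[ 0.13   0.958  0.254  0.572]
 [-0.992  0.125  0.035  0.125]
 [ 0.001 -0.257  0.967  0.474]]
window_left [([0.5741, 0.0627, 0.1528], 0.64)]
window_right [([0.5718, 0.0604, 0.1515], 0.8)]
ball_top [([0.5132, 0.1208, 0.121], 0.9)]
paddle_top [([0.531, -0.0161, 0.1301], 0.85), ([0.5737, 0.0614, 0.1495], 0.44)]
```

View pics/w1.png

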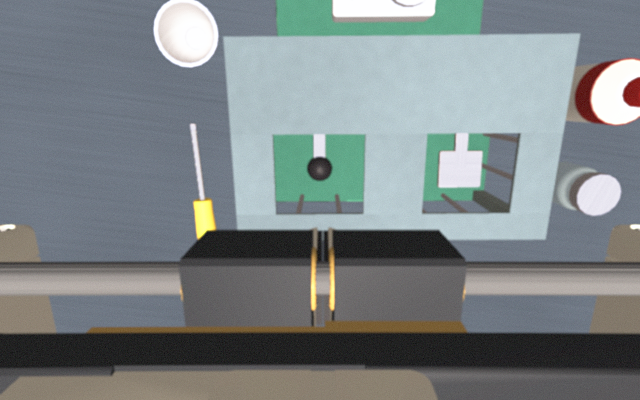

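The wrist view shows both windows clear. The left window's corners are about (274,134)–(365,213) with the ball at (320,168). The right window's are (424,133)–(520,133)–(510,213) with the paddle at (460,169).

Run:
```python
from cell import *; from h import *
cal=get_calibration('wrist')
px=[(224,38),(579,34),(547,239),(236,241),(274,134),(365,134),(365,213),(277,213),(424,133),(520,133),(510,213),(424,212)]
L=np.array([(120,150),(120,-150),(-65,-150),(-65,150),(38,112),(38,28),(-38,28),(-38,112),(38,-28),(38,-112),(-38,-112),(-38,-28)])/1e3
W=unproj(cal,px,.15)[:,:2]
y,t,r=fit(L,W); print(y,t,(r*1e3).round(1).tolist())
for s in (1,-1): print((t+.07*s*np.array([-np.sin(y),np.cos(y)])).round(4))
print(unproj(cal,[(320,168)],.12),unproj(cal,[(460,169)],.13))
```

```text
0.13344375764050734 [0.51379683 0.0475962 ] [[-0.8, 0.0], [-0.5, 0.1], [-0.3, -2.0], [-0.8, 2.9], [0.5, -0.7], [-0.3, 0.5], [0.6, -1.2], [1.2, -0.3], [-0.1, 3.0], [-0.5, 0.1], [-0.5, -0.6], [1.3, -1.8]]
[0.5045 0.117 ]
[ 0.5231 -0.0218]
[[0.50574233 0.11705717 0.12      ]] [[ 0.52390607 -0.02024904  0.13      ]]
```

step_arm(
  commands=[
    {"translation": [0.5, 0, 25], "roll": 0},
    {"translation": [0, 0, 25], "roll": 0},
    {"translation": [0, 0, 25], "roll": 0},
    {"translation": [0, 0, 25], "roll": 0},
    {"translation": [0, 0, 20], "roll": 0},
    {"translation": [0, 0, 15], "roll": 0},
    {"translation": [0, 0, 10], "roll": 0},
    {"translation": [0, 0, 5], "roll": 0},
    {"translation": [0, 0, 5], "roll": 0},
    {"translation": [0, 0, 5], "roll": 0},
    {"translation": [0, 0, 5], "roll": 0},
    {"translation": [0, 0, 5], "roll": 0},
    {"translation": [0, 0, 5], "roll": 0},
    {"translation": [0, 0, 3], "roll": 0},
    {"translation": [0, 0, 0], "roll": 0},
  ],
)

```text
time: 4.92
tool_pos: [0.5036, 0.1161, 0.1151]
tool_rot: [3.142, 0.001, 0.128]
contact_force: [0.4, -0.3, -0.0]
opening: 0.0
grip_force: 0.0
```

step_arm(
  commands=[
    {"translation": [0, 0, 2], "roll": 0},
    {"translation": [0, 0, 2], "roll": 0},
    {"translation": [0, 0, 2], "roll": 0},
    {"translation": [0, 0, 1], "roll": 0},
  ],
)

```text
time: 5.25
tool_pos: [0.5039, 0.1162, 0.1086]
tool_rot: [3.142, 0.0, 0.128]
contact_force: [-0.3, -0.1, 0.4]
opening: 0.001
grip_force: 0.0
```

No contact force has registered, so I'll look before going further.

Run:
```python
from cell import *; from h import *
s=observe(); print(s['contact_force'],s['joint_efforts'])
w=read_camera('wrist'); a=read_camera('scene')
a=cv2.resize(a[110:310,220:440],(440,400),interpolation=cv2.INTER_CUBIC)
cv2.imwrite('pics/p1.png',cv2.resize(np.hstack([w[:,140:500],a]),(800,400))[:,:,::-1])
```

```text
[-0.27248847 -0.05515759  0.38691905] [-1.20606637e-03 -4.43934774e+01 -2.13785523e+01  3.52764269e-02
 -8.59868084e-02  1.48528197e-04]
```

View pics/p1.png

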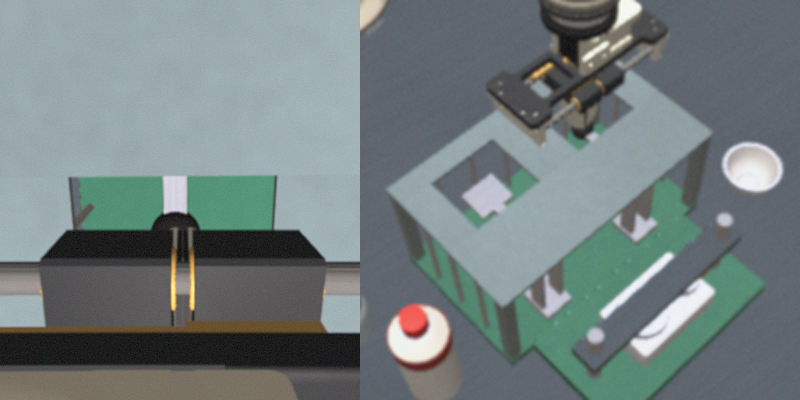

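The fingertips sit centred over the ball inside the left window, with clear margin to the edges. I'll press on until the stop pushes back.

step_arm(
  commands=[
    {"translation": [0, 0, 1], "roll": 0},
    {"translation": [0, 0, 1], "roll": 0},
  ],
)

```text
time: 5.52
tool_pos: [0.5041, 0.1162, 0.1069]
tool_rot: [3.141, -0.0, 0.128]
contact_force: [-0.4, 0.6, 0.7]
opening: 0.0008
grip_force: 0.0
```

step_arm(
  commands=[
    {"translation": [0, 0, 1], "roll": 0},
    {"translation": [0, 0, 1], "roll": 0},
  ],
)

```text
time: 5.68
tool_pos: [0.504, 0.1161, 0.1053]
tool_rot: [3.141, -0.0, 0.128]
contact_force: [-2.4, -0.3, 6.0]
opening: 0.0002
grip_force: 3.3
```

step_arm(
  commands=[
    {"translation": [0, 0, 1], "roll": 0},
    {"translation": [0, 0, 1], "roll": 0},
  ],
)

```text
time: 5.85
tool_pos: [0.5036, 0.1161, 0.1033]
tool_rot: [3.141, 0.0, 0.128]
contact_force: [-3.2, 0.3, 7.4]
opening: 0.0006
grip_force: 3.4
```

Run:
```python
from cell import *; from h import *
w=read_camera('wrist'); a=read_camera('top')
print(observe()['contact_force'],[(d['at'],d['confidence']) for d in search_frame('wrist','ball_top')[:1]])
a=cv2.resize(a[180:260,250:340],(450,400),interpolation=cv2.INTER_CUBIC)
w=cv2.resize(w[150:250,200:440],(480,200))
w=np.vstack([w,cv2.resize(read_camera('scene')[110:210,300:420],(480,200))])
cv2.imwrite('pics/p2.png',cv2.resize(np.hstack([w,a]),(800,400))[:,:,::-1])
```

```text
[-1.86727044 -0.07050237  5.12567057] [([0.5203, 0.1156, 0.1149], 0.81)]
```

View pics/p2.png

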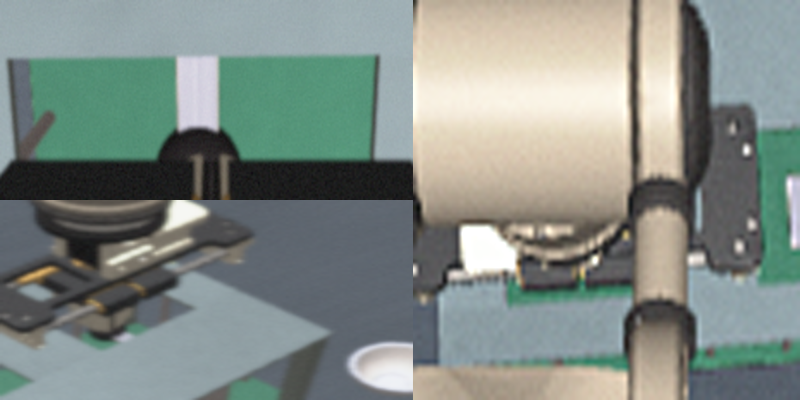

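Run:
```python
from cell import *; from h import *
cal=get_calibration('wrist'); K=np.array(cal['camera_matrix']); T=np.array(cal['world_from_camera'])
print(K.round(1).tolist(),cal['dist_coeffs'],T[:3,3])
w=read_camera('wrist').astype(int)
g=w.sum(2)
for r in range(208,236,2):
    xs=[x for x in range(280,355) if g[r,x]<130]; print(r,xs[:1],xs[-1:],len(xs))
print(g[214:240:2,316].tolist())
# predicted ball silhouettes: centre at window centre for lever angles
yaw=.1334;c,s=np.cos(yaw),np.sin(yaw);R=np.array([[c,-s],[s,c]])
Ti=np.linalg.inv(T)
def proj(P):
    p=Ti[:3,:3]@P+Ti[:3,3]; q=np.array([[[p[0],-p[1],-p[2]]]])
    return cv2.projectPoints(q,np.zeros(3),np.zeros(3),K,np.array(cal['dist_coeffs']))[0].ravel(),-p[2]
for zt in (.132,.12,.11,.105):
    P=np.r_[np.array([.5045,.117]),zt-.013]
    q,d=proj(P); print(zt,q.round(1),'r px',(K[0,0]*.013/d).round(1),'top row',(q[1]-K[0,0]*.013/d).round(1))
for x,y_ in ((38,112),(38,28)):
    print(proj(np.r_[R@np.array([x,y_])/1e3+[.5138,.0476],.15])[0])
```

```text
[[354.0, 0.0, 322.3], [0.0, 354.0, 194.8], [0.0, 0.0, 1.0]] [0.01110475 0.         0.         0.         0.        ] [0.57153321 0.12463448 0.28448018]
208 [] [] 0
210 [] [] 0
212 [] [] 0
214 [] [] 0
216 [301] [329] 23
218 [298] [332] 35
220 [297] [333] 37
222 [295] [334] 38
224 [294] [336] 40
226 [293] [337] 30
228 [293] [338] 20
230 [291] [339] 30
232 [280] [354] 61
234 [280] [354] 63
[187, 80, 71, 101, 97, 118, 163, 297, 309, 300, 308, 302, 290]
0.132 [320.1 240.4] r px 26.0 top row 214.5
0.12 [320.2 231.9] r px 24.4 top row 207.5
0.11 [320.3 225.5] r px 23.2 top row 202.3
0.105 [320.3 222.5] r px 22.6 top row 199.9
[210.77169524 180.12410316]
[427.17868286 178.85742146]
```

Run:
```python
from cell import *; from h import *
s=observe(); tcp=np.array(s['tool_pos']); print(tcp,s['contact_force'])
yaw=.1334;c,sn=np.cos(yaw),np.sin(yaw);R=np.array([[c,-sn,0],[sn,c,0],[0,0,1]])
def proj(cal,P):
    T=np.linalg.inv(np.array(cal['world_from_camera'])); p=np.atleast_2d(P)@T[:3,:3].T+T[:3,3]
    return cv2.projectPoints((p*[1,-1,-1])[:,None],np.zeros(3),np.zeros(3),np.array(cal['camera_matrix']),np.array(cal['dist_coeffs']))[0].reshape(-1,2)
out=[]
for n,(x0,y0,w,h) in {'scene':(295,140,80,80),'wrist':(260,165,110,110)}.items():
    cal=get_calibration(n); im=read_camera(n)[y0:y0+h,x0:x0+w,::-1]; k=400/h
    im=cv2.resize(im,(400,400),interpolation=cv2.INTER_CUBIC); o=im.copy()
    f=lambda P:[tuple(map(int,(q-[x0,y0]+.5)*k)) for q in proj(cal,P)]
    box=np.array([(x,y,0) for x,y in ((9.5,19),(9.5,-19),(-9.5,-19),(-9.5,19))])/1e3@R.T+tcp
    cv2.polylines(o,[np.array(f(box))],True,(0,0,255),1)
    win=np.array([(x,y,150) for x,y in ((38,112),(38,28),(-38,28),(-38,112))])/1e3@R.T+[.5138,.0476,0]
    cv2.polylines(o,[np.array(f(win))],True,(255,0,255),1)
    for zt,col in ((.132,(0,255,255)),(.11,(255,255,0))):
        cv2.circle(o,f(np.array([.5045,.117,zt-.013]))[0],4,col,-1)
    out.append(np.vstack([o])); out.append(im)
cv2.imwrite('pics/p3.png',cv2.resize(np.vstack([np.hstack(out[:2]),np.hstack(out[2:])]),(600,600)))
```

```text
[0.50357769 0.11607531 0.10322765] [-2.83609573  0.24417702  6.00787116]
```

View pics/p3.png

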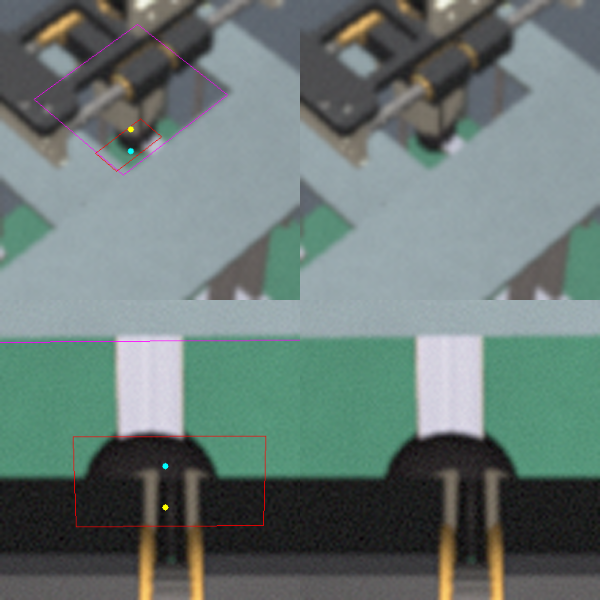

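The fingertips rest on the ball top with the lever barely moved, yet the reported TCP is about 22 mm lower. Before pressing further I need to check how much clearance the gripper body has over the guard.

Run:
```python
from cell import *; from h import *
s=observe(); tcp=np.array(s['tool_pos']); print(tcp,s['tool_rot'])
yaw=.128;c,sn=np.cos(yaw),np.sin(yaw);R=np.array([[c,-sn,0],[sn,c,0],[0,0,1]])
def proj(cal,P):
    T=np.linalg.inv(np.array(cal['world_from_camera'])); p=np.atleast_2d(P)@T[:3,:3].T+T[:3,3]
    return cv2.projectPoints((p*[1,-1,-1])[:,None],np.zeros(3),np.zeros(3),np.array(cal['camera_matrix']),np.array(cal['dist_coeffs']))[0].reshape(-1,2)
n='scene';x0,y0,w,h=260,85,133,100;k=6
cal=get_calibration(n); im=read_camera(n)[y0:y0+h,x0:x0+w,::-1]
o=cv2.resize(im,None,fx=k,fy=k,interpolation=cv2.INTER_CUBIC)
f=lambda P:np.array([(q-[x0,y0]+.5)*k for q in proj(cal,P)]).astype(int)
def box(a,b,z,col):
    P=np.array([(a,b,z),(a,-b,z),(-a,-b,z),(-a,b,z)])/1e3@R.T+tcp
    cv2.polylines(o,[f(P)],True,col,1)
box(37.5,95,66,(0,0,255)); box(37.5,95,88,(0,255,255)); box(9.5,19,22,(255,255,0)); box(9.5,19,0,(255,0,255))
cv2.imwrite('pics/p4.png',o)
```

```text
[0.50355463 0.11610776 0.10321679] [3.14144400e+00 4.82374798e-04 1.27883435e-01]
```

View pics/p4.png

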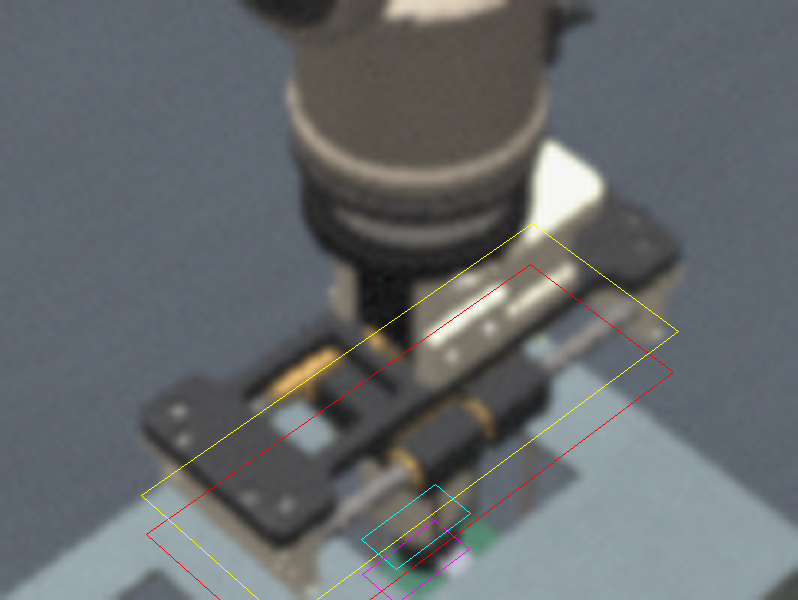

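The body's underside and the fingertips both lie about 22 mm above what the reported TCP implies, so this is a plain z offset. The body clears the guard by about 40 mm now and about 25 mm at full press. The tips are centred on the ball, so I'll press on until the stop answers.

step_arm(
  commands=[
    {"translation": [0, 0, 2], "roll": 0},
    {"translation": [0, 0, 2], "roll": 0},
    {"translation": [0, 0, 2], "roll": 0},
    {"translation": [0, 0, 2], "roll": 0},
    {"translation": [0, 0, 2], "roll": 0},
    {"translation": [0, 0, 2], "roll": 0},
  ],
)

```text
time: 6.75
tool_pos: [0.5026, 0.1159, 0.091]
tool_rot: [3.141, 0.003, 0.128]
contact_force: [-4.5, -1.7, 6.6]
opening: 0.0008
grip_force: 3.3
```

step_arm(
  commands=[
    {"translation": [0, 0, 1.5], "roll": 0},
    {"translation": [0, 0, 1.5], "roll": 0},
  ],
)

```text
time: 6.92
tool_pos: [0.5027, 0.1159, 0.0879]
tool_rot: [3.141, 0.002, 0.128]
contact_force: [-5.1, -1.5, 6.9]
opening: 0.0004
grip_force: 3.2
```

step_arm(
  commands=[
    {"translation": [0, 0, 1], "roll": 0},
    {"translation": [0, 0, 1], "roll": 0},
  ],
)

```text
time: 7.08
tool_pos: [0.5027, 0.1159, 0.0861]
tool_rot: [3.141, 0.002, 0.128]
contact_force: [-6.9, -2.1, 14.6]
opening: 0.0004
grip_force: 7.4
```

step_arm(
  commands=[
    {"translation": [0, 0, 1], "roll": 0},
    {"translation": [0, 0, 0], "roll": 0},
    {"translation": [0, 0, 0], "roll": 0},
  ],
)

```text
time: 7.33
tool_pos: [0.5028, 0.1159, 0.0861]
tool_rot: [3.141, 0.002, 0.128]
contact_force: [-7.8, -1.2, 15.0]
opening: 0.0006
grip_force: 7.6
```

Force jumped at reported z 0.086 and the tool stopped there, so the lock lever is on its stop. Now I'll lift out, cross to the right window and look again.

step_arm(
  commands=[
    {"translation": [0, 0, -5], "roll": 0},
    {"translation": [0, 0, -15], "roll": 0},
    {"translation": [0, 0, -20], "roll": 0},
    {"translation": [0, 0, -25], "roll": 0},
    {"translation": [0, 0, -25], "roll": 0},
    {"translation": [0, 0, -25], "roll": 0},
    {"translation": [0, 0, -20], "roll": 0},
    {"translation": [0.5, 22.7, -10], "roll": 0},
    {"translation": [0.5, 22.7, 0], "roll": 0},
    {"translation": [0.5, 22.7, 0], "roll": 0},
    {"translation": [0.5, 22.7, 0], "roll": 0},
    {"translation": [0.5, 22.7, 0], "roll": 0},
    {"translation": [0.5, 22.7, 0], "roll": 0},
    {"translation": [0, 0, 0], "roll": 0},
    {"translation": [0, 0, 0], "roll": 0},
  ],
)

```text
time: 8.58
tool_pos: [0.5244, -0.0194, 0.2296]
tool_rot: [-3.141, 0.0, 0.126]
contact_force: [-1.1, -0.1, -0.7]
opening: 0.0006
grip_force: 0.0
```

Run:
```python
from cell import *; from h import *
s=observe(); cal=get_calibration('wrist'); im=read_camera('wrist')
print(s['time'],s['tool_pos'],s['tool_rot'])
cv2.imwrite('pics/w2.png',im[:,:,::-1])
for n in ['ball_top','paddle_top']:
    print(n,[(np.round(d['at'],4).tolist(),round(d['confidence'],2)) for d in search_frame('wrist',n)[:2]])
```

```text
8.5833 [ 0.52435007 -0.01937919  0.2296296 ] [-3.14141137e+00  1.11182470e-04  1.25588498e-01]
ball_top [([0.5166, 0.1177, 0.1023], 0.64)]
paddle_top []
```

View pics/w2.png

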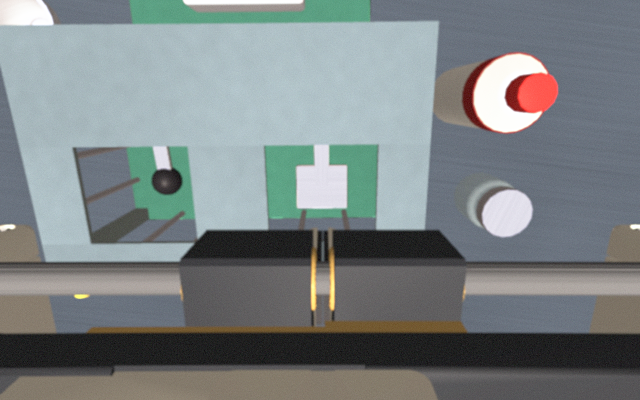

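The wrist view shows the ball lower, at (167,181), and the paddle at (321,187) centred in the right window and in line with the fingers. Descending onto the paddle.

step_arm(
  commands=[
    {"translation": [0, 0, 20], "roll": 0},
    {"translation": [0, 0, 25], "roll": 0},
    {"translation": [0, 0, 25], "roll": 0},
    {"translation": [0, 0, 20], "roll": 0},
    {"translation": [0, 0, 14], "roll": 0},
    {"translation": [0, 0, 8], "roll": 0},
    {"translation": [0, 0, 4], "roll": 0},
    {"translation": [0, 0, 2], "roll": 0},
    {"translation": [0, 0, 2], "roll": 0},
    {"translation": [0, 0, 2], "roll": 0},
    {"translation": [0, 0, 2], "roll": 0},
    {"translation": [0, 0, 2], "roll": 0},
    {"translation": [0, 0, 2], "roll": 0},
  ],
)

```text
time: 9.82
tool_pos: [0.5245, -0.0186, 0.1026]
tool_rot: [3.141, -0.001, 0.128]
contact_force: [-2.4, 0.6, 7.1]
opening: 0.0001
grip_force: 3.3
```

step_arm(
  commands=[
    {"translation": [0, 0, 2], "roll": 0},
    {"translation": [0, 0, 2], "roll": 0},
    {"translation": [0, 0, 2], "roll": 0},
    {"translation": [0, 0, 2], "roll": 0},
  ],
)

```text
time: 10.15
tool_pos: [0.5241, -0.0187, 0.0946]
tool_rot: [3.141, -0.0, 0.128]
contact_force: [-3.6, -0.9, 8.1]
opening: -0.0
grip_force: 4.0
```

step_arm(
  commands=[
    {"translation": [0, 0, 1.5], "roll": 0},
    {"translation": [0, 0, 1.5], "roll": 0},
  ],
)

```text
time: 10.32
tool_pos: [0.5241, -0.0187, 0.0917]
tool_rot: [3.141, -0.0, 0.128]
contact_force: [-4.5, -0.6, 7.6]
opening: 0.0004
grip_force: 4.0
```

step_arm(
  commands=[
    {"translation": [0, 0, 1], "roll": 0},
    {"translation": [0, 0, 1], "roll": 0},
  ],
)

```text
time: 10.48
tool_pos: [0.5242, -0.0187, 0.0897]
tool_rot: [3.141, -0.0, 0.128]
contact_force: [-3.6, -0.0, 8.2]
opening: 0.0005
grip_force: 3.9
```

step_arm(
  commands=[
    {"translation": [0, 0, 1.5], "roll": 0},
    {"translation": [0, 0, 1.5], "roll": 0},
  ],
)

```text
time: 10.65
tool_pos: [0.5243, -0.0187, 0.0868]
tool_rot: [3.141, -0.001, 0.128]
contact_force: [-2.0, 0.9, 7.1]
opening: 0.0005
grip_force: 4.0
```

step_arm(
  commands=[
    {"translation": [0, 0, 1], "roll": 0},
    {"translation": [0, 0, 1], "roll": 0},
  ],
)

```text
time: 10.82
tool_pos: [0.5245, -0.0187, 0.0856]
tool_rot: [3.141, -0.001, 0.128]
contact_force: [-7.7, 0.1, 22.1]
opening: 0.0003
grip_force: 11.4
```

Force jumped to 22 N, so the release lever is on its stop. I'll hold for a moment, then lift out.

step_arm(
  commands=[
    {"translation": [0, 0, 0.5], "roll": 0},
    {"translation": [0, 0, 0], "roll": 0},
    {"translation": [0, 0, 0], "roll": 0},
    {"translation": [0, 0, -5], "roll": 0},
    {"translation": [0, 0, -15], "roll": 0},
    {"translation": [0, 0, -20], "roll": 0},
    {"translation": [0, 0, -25], "roll": 0},
    {"translation": [0, 0, -25], "roll": 0},
    {"translation": [0, 0, -25], "roll": 0},
    {"translation": [0, 0, -25], "roll": 0},
    {"translation": [0, 0, -25], "roll": 0},
    {"translation": [0, 0, -20], "roll": 0},
    {"translation": [0, 0, 0], "roll": 0},
    {"translation": [0, 0, 0], "roll": 0},
  ],
)

```text
time: 11.98
tool_pos: [0.5247, -0.0187, 0.2692]
tool_rot: [3.141, -0.002, 0.128]
contact_force: [0.4, 0.6, -0.4]
opening: 0.0002
grip_force: 0.0
```

Run:
```python
from cell import *; from h import *
s=observe(); im=read_camera('wrist'); sc=read_camera('scene')
print(s['time'],s['tool_pos'],s['contact_force'])
for n in ['ball_top','paddle_top']:
    print(n,[(np.round(d['at'],4).tolist(),round(d['confidence'],2)) for d in search_frame('wrist',n)[:2]])
a=cv2.resize(sc[110:330,220:440],(400,400)); cv2.imwrite('pics/end.png',np.hstack([im[:,160:560],a])[:,:,::-1])
```

```text
11.9833 [ 0.52471126 -0.01865096  0.26915219] [ 0.40550692  0.59559269 -0.41811065]
ball_top [([0.5127, 0.1165, 0.1026], 0.77), ([0.6117, -0.1458, 0.1239], 0.25)]
paddle_top [([0.5278, -0.0153, 0.1098], 0.88), ([0.5145, 0.1208, 0.1044], 0.43)]
```

View pics/end.png

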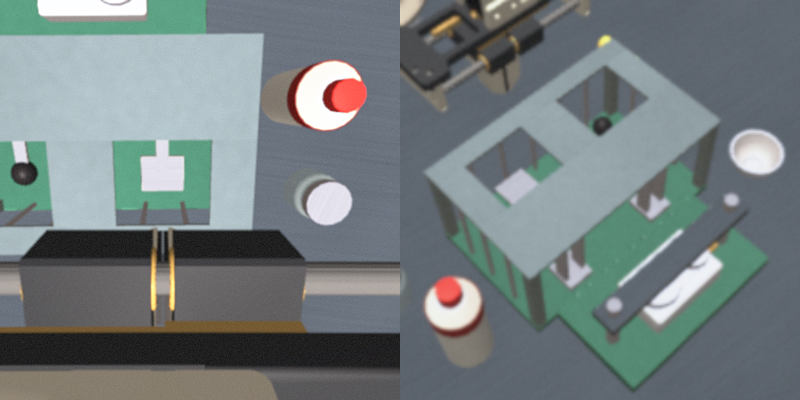

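The ball (about 0.103) and the paddle (about 0.110) are both down, the clamp bar stands off the casting, the bystanders have not moved and the arm is clear. Handing in.

```bash
python3 -c "
from cell import *
print(hand_in())"
```

```text
the job is handed in; nothing more can be done
None
```

I pressed the lock lever and then the release lever down onto their stops, and the final pictures show the clamp bar lifted, the bystanders in place and the arm clear. I handed the job in at about 12 s; no verdict came back.

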